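Lay the tea carton down in its gift box and shut the lid

ROBOT

A 6-joint arm with a two-finger parallel gripper is mounted at the origin on the work surface. World frame = base frame: x ahead of the robot, y to its left, z up, the work surface at z = 0. Lengths are in m, angles in degrees, forces in N, time in s.
With the tool pointing down it reaches from about 0.4 to 0.825 m from the base axis. Payload 7 kg.
Tool frame: the origin (TCP) lies midway between the tips of the shut fingers; the grasp point (between the pads) lies 19 mm behind it (r.grip_point_offset is the z of the grasp point in the tool frame, in m); z points along the fingers, y is the line along which they close (so a half turn about z gives the same grasp; the last joint's range is limited). The gripper opens to 88 mm and grips with 3 to 60 N. Pads are 19 mm wide; open, the fingers measure 130 mm over their backs; the gripper's body (78 mm by 193 mm) begins 47 mm behind the grasp point.
Start: joints at [92.825, 20.546, 0.682, 0, -70.136, -16.507], TCP at [0.16, 0.656, 0.227] pointing down, gripper open.
Joint ranges: [-176.03, 176.03], [-82.01, 121.73], [-58.28, 71.71], [-173.87, 95.51], [-174.79, -0.11], [-173.66, 173.66]. Speed limits (degrees/s): [136.94, 136.94, 172.46, 180, 180, 180].

INTERFACE

Orientations are given as [roll, pitch, yaw] about the fixed x, y, z axes, in that order (R = Rz(yaw) Ry(pitch) Rx(roll)).
In Python, from plant import r, viewer, recognise, outline_of, pinpoint gives the robot as it stands.
- The arm moves only by the tool move_arm, never from a script. Its argument "targets" is a list of rows, each a list of 2 entries, a list of its own where there are three numbers: the shift along the tool's x, y, z in cm, then the turn, a rotation vector about the tool's x, y, z in rad. A call has 1 to 5 rows; each row is the pose to reach, as a shift and turn from the pose commanded when the call began, along the tool's axes at that moment; what a row does not reach only later rows make up. A row lasts 1/8 s, in which the tool goes at most 62.5 mm and 10.7 degrees, less where a joint would pass 70% of its speed; a pose out of reach is approached as far as the arm can. A call with a gripper value outside its range is refused whole. "jaw" is the finger opening in cm, from 0 to 8.76, set as the call begins (left out, the last holds). The fingers move at their own pace and stop on an object; "squeeze" is the grip in N (left out, the last holds). Time passes only in rows, so rows that repeat a pose let the fingers close. It gives the time, the measured TCP pose, the force, the opening and the grip force at its end, in the units of the state.
- r.get_state(): the state, without advancing time (a new reading comes with each control period).
- viewer.capture(name): name is "scene" or "top"; returns a dict with "image" (384x512x3 uint8, blue, green, red), "intrinsics" (3x3 intrinsics, pixels), "camera_from_world" (4x4, takes a point from world to camera coordinates). Camera axes: x right, y up, looking along -z (the intrinsics and any distortion apply to the point x, -y, -z); pixel columns grow to the right and rows downward; lengths in m; the calibration is good to about 2 mm. A picture is of the moment at which its call begins. There is no depth.
- r.close_job(): hands the job in; it is judged then, once.
Trained networks look in the newest picture that a camera, given by its name, has taken for a name from the list of things; names that differ only in an ending like _2 or _b are one class to them, and where a whole thing is asked for, a point or a joint stands for the part that bears it (a point fixed in the world has none). Each returns a list of dicts, best first, with "score" (0 to 1); they miss things now and then, are a little off and sometimes report something else, mostly with a low value. They report only what shows in the picture. A call takes as long as a camera call. They do not tell look-alikes from the thing itself.
- recognise(label, camera): "box" ([left, top, right, bottom] in pixels, round what is visible of it).
- outline_of(label, camera): "mask" (384x512 bool, what is visible of it) and "box" ([left, top, right, bottom] in pixels, round what is visible of it).
- pinpoint(label, camera): "location" ([row, column] in pixels: a listed point, or the origin of a listed thing).
The state is a dict: "time_s": time; "joints": joint angles; "qd": joint speeds; "joint_torque": joint torques, N m; "tcp_pos": TCP position; "eef_rot": TCP orientation; "contact_force": force on the tool from outside, world axes, zero at the start; "moment": the same for the moment, N m; "gripper_width": finger opening in m; "gripper_force": force on a finger pad.
Only numpy, scipy, OpenCV 4.12 (cv2) and the standard library are available. Lean on these libraries where they do the work, as an engineer would, in place of code of your own. Each camera call takes 0.05 s, during which the arm holds its last target. There are 200 camera calls.

TASK

Pack the gift box: with the fingertips, gently push over the tea carton that stands on end inside the open box, so that it tips towards the empty end and lies flat in the box; then push the stiff lid over from behind until it is fully shut. Nothing is to be pinched, lifted or carried, only pushed, and leave everything else on the table standing where it is.

Things in the scene. Friction and masses are not known exactly. Their poses are not given: they have to be found in the camera images.
- giftbox: Black gift box clipped on a fixed 150 x 236 x 6 mm jig plate. Origin on the table under its centre; x (short side) points to the hinge, y along the long side, z up. Outside 116 (x) by 206 (y) mm, rim 68 mm above the table, walls 6 mm; inside 104 x 194 mm, floor 10 mm above the table. Lid hinged along the rim at x = +58 mm. Low steel clips at the corners, tops 28 mm above the table.
- lid (a joint): Lid angle, rad: 0 shut flat on the rim, growing as it opens; starts open at 1.7 to 1.95, past upright, leaning away from the box (stop at 2.0). Stiff hinge: it stays wherever it is left, so it must be pushed all the way down; about 2 N at its edge moves it. Panel 116 x 206 x 6 mm, 0.12 kg.
- lid_hinge (a point): Middle of the hinge line: 58 mm along the box's x from its centre, 68.5 mm above the table. The line runs along the box's y; the frame turns with the lid. The panel reaches 116 mm along the lid's own -x; its outer face (the top when shut) is 6 mm along the lid's own +z.
- lid_edge (a point): Middle of the lid's free edge, on its outer face (the top face when shut), 116 mm from the hinge line.
- carton: Tea carton to lay down: rigid green box, 92 (x) by 45 (y) by 120 mm (z), 0.15 to 0.3 kg, standing on end in the gift box near one or other short end (centre about 66 mm from the box's centre along the box's y), its width across the box within 2 degrees. Origin at the centre of its underside. Pushed near the top it tips about its lower edge, going over by itself once the top has moved some 45 mm.
- carton_center (a point): Centre of the tea carton, 60 mm above its underside.
- pad: Thin loose greyboard pad, 88 x 46 x 3 mm, on the floor at the empty end of the gift box; the carton comes to lie on it, and it may shift. Origin at the centre of its underside.
- spare: Bystander: a second carton just like the tea carton (92 x 45 x 120 mm), standing on the table beside one end of the gift box, not in it. Origin at the centre of its underside.
- tin: Bystander: closed metal can with a paper label, 68 mm diameter, 100 mm high, beside the other end of the gift box. Origin at the centre of its underside.
- jar: Bystander: amber jar with steel cap, 60 mm diameter, 75 mm high, behind the gift box. Origin at the centre of its underside.
- dish: Bystander: white dish, 90 x 120 x 30 mm, heaped with blue sachets to about 45 mm, behind the gift box. Origin at the centre of its underside.
- tape: Bystander: roll of clear tape lying flat, 96 mm diameter, 45 mm high, at a corner of the gift box nearer the robot. Origin at the centre of its underside.
- mug: Bystander: white mug, 72 mm diameter, 80 mm high, with handle, at the other near corner of the gift box. Origin at the centre of its underside.
Mind the look-alikes: they are no part of the job. Leave any purple or yellow look-alike of the carton alone.

How it is judged (in metres and radians):
On the way, in this order (a step that is already met when the one before it is completed fails the run):
1. the carton has been tipped over and lies flat and still in the gift box (x of carton_center in the frame of giftbox between -0.02 and 0.02 m and y of carton_center in the frame of giftbox between -0.045 and 0.045 m and z of carton_center in the frame of giftbox between 0.025 and 0.045 m and angle between carton's own z axis and vertical between 1.42 and 1.72 rad and linear speed of carton below 0.03 m/s), for 0.2 s.
2. the lid is fully shut (value of joint lid below 0.05 rad), for 0.2 s.
At the end, for the whole second after the job is handed in: The carton lies flat in the gift box (its long axis within about 0.15 rad of level, its centre within 20 mm across and 45 mm along of the box's middle and 25 to 45 mm above the table, at rest), and the lid is shut to within 0.05 rad (all of step 1 and value of joint lid below 0.05 rad); the robot touches nothing.
It fails at once if the carton is lifted or carried instead of tipped (its centre rises over 95 mm, or its underside's centre over 55 mm, above the table) (height (world z) of carton_center above 0.095 m or height (world z) of carton above 0.055 m).
It fails at once if the carton is pinched or shoved hard (over 20 N from the fingers) (contact force between the fingers and carton above 20 N).
It fails at once if the lid is pinched or forced (over 20 N from the fingers) while it is still open by more than 0.3 rad (contact force between the fingers and lid above 20 N and value of joint lid above 0.3 rad).
It fails at once if a bystander is moved by more than 30 mm or tipped (distance of any of spare, tin, jar, tape, mug, dish from where it was at the start of the episode above 0.03 m or angle between any of spare, tin, jar, tape, mug, dish's own z axis and vertical above 0.35 rad).
It also fails if it takes over 51 s, if anything falls off the work surface, if the arm or the gripper's body presses on something with over 40 N, if the wrist force passes 120 N, or if a joint passes its speed limit or range.

## Working session

There is one attempt and no reset: what is moved stays moved. The work goes in short steps, Python scripts to look and compute and a tool call to move; the robot and the scene stay as the last step left them, time stands still between calls to the robot, and variables do not carry over. Pictures are saved under pics/ and viewed, at most 10 in all, crops included, and the job is handed in when it is done.

Besides the shell and the picture viewer there is one more tool, called after "Emit:" by a JSON object that holds its "method" and its "body", one argument or row to a line. move_arm: Moves the arm, as the interface text tells. Its arguments: {"type":"object","properties":{"targets":{"type":"array","items":{"type":"array"}},"jaw":{"type":"number"},"squeeze":{"type":"number"}},"required":["targets"]}

```bash
mkdir -p pics; ls
python3 - <<'E'
from plant import r, viewer, recognise, outline_of, pinpoint
import cv2,numpy as np
s=r.get_state();print(s['time_s'],s['tcp_pos'],s['eef_rot'],s['gripper_width'])
ims=[]
for c in("scene","top"):
    d=viewer.capture(c);cv2.imwrite(f'pics/{c}0.png',d['image']);
    print(c,d['intrinsics'],np.round(d['camera_from_world'],4).tolist(),[k for k in d])
    for l in "giftbox lid_hinge lid_edge carton carton_center pad spare tin jar dish tape mug".split():
        print(l,[(round(float(x['score']),2),np.round(x['location']).tolist()) for x in pinpoint(l,c)][:3])
E
```

```text
pics
0.0 [0.15957263 0.65536458 0.22559123] [ 1.79902487e+02 -8.83303965e-03 -1.36886598e+01] 0.08756247435628513
scene [[376.70660427   0.         256.65625718]
 [  0.         376.70660427 191.24475574]
 [  0.           0.           1.        ]] [[0.6359, 0.7717, -0.0115, -0.4166], [-0.5204, 0.4397, 0.732, 0.2322], [0.5699, -0.4595, 0.6812, -1.1591], [0.0, 0.0, 0.0, 1.0]] ['image', 'intrinsics', 'camera_from_world']
giftbox [(0.86, [205.0, 249.0]), (0.52, [226.0, 166.0]), (0.3, [227.0, 347.0])]
lid_hinge [(0.66, [197.0, 267.0])]
lid_edge [(0.95, [164.0, 290.0])]
carton [(0.94, [318.0, 232.0]), (0.88, [222.0, 226.0]), (0.62, [172.0, 200.0])]
carton_center [(0.83, [296.0, 231.0]), (0.69, [152.0, 197.0]), (0.64, [197.0, 226.0])]
pad [(0.6, [189.0, 271.0])]
spare [(0.75, [276.0, 177.0]), (0.59, [198.0, 225.0])]
tin [(0.58, [166.0, 317.0])]
jar [(0.74, [281.0, 303.0])]
dish [(0.7, [224.0, 346.0])]
tape []
mug [(0.59, [158.0, 264.0])]
top [[355.96682856   0.         254.1401434 ]
 [  0.         355.96682856 191.88960503]
 [  0.           0.           1.        ]] [[0.0308, -0.9994, 0.015, 0.0239], [0.9971, 0.0318, 0.069, -0.6102], [-0.0695, 0.0129, 0.9975, -0.9259], [0.0, 0.0, 0.0, 1.0]] ['image', 'intrinsics', 'camera_from_world']
giftbox [(0.66, [165.0, 244.0]), (0.63, [213.0, 246.0])]
lid_hinge [(0.72, [186.0, 242.0])]
lid_edge [(0.79, [164.0, 244.0]), (0.69, [130.0, 269.0])]
carton [(0.84, [207.0, 273.0]), (0.8, [279.0, 252.0]), (0.69, [142.0, 319.0])]
carton_center [(0.76, [134.0, 325.0]), (0.64, [207.0, 276.0])]
pad [(0.73, [210.0, 226.0])]
spare [(0.9, [190.0, 332.0])]
tin [(0.67, [209.0, 162.0])]
jar [(0.91, [128.0, 265.0])]
dish [(0.77, [140.0, 205.0])]
tape [(0.62, [234.0, 315.0])]
mug [(0.91, [254.0, 191.0]), (0.47, [208.0, 272.0])]
```

Run:
```python
import cv2,numpy as np
a=cv2.imread('pics/scene0.png');b=cv2.imread('pics/top0.png')
cv2.imwrite('pics/t0.png',cv2.resize(b[95:290,120:380],(800,600),interpolation=cv2.INTER_CUBIC))
cv2.imwrite('pics/s0.png',cv2.resize(a,(800,600),interpolation=cv2.INTER_CUBIC))
```

```text
(no output)
```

View pics/t0.png

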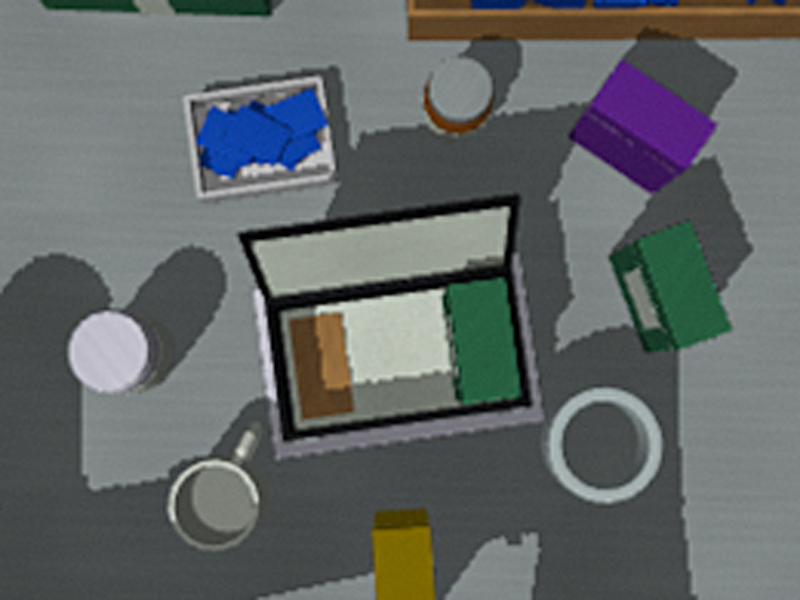

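View pics/s0.png

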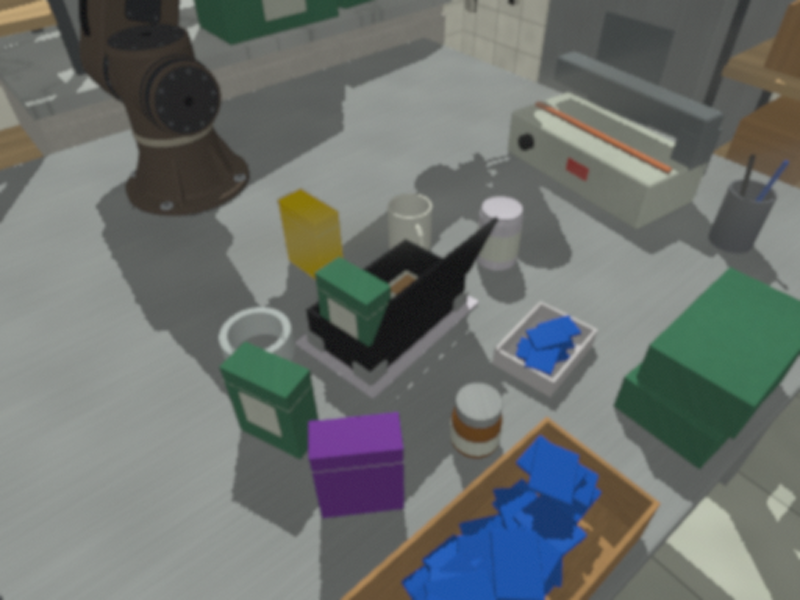

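The tea carton is the green one inside the box, at about (277,206) in the top view. The other look-alikes don't fit: spare at (338,188) on the table, purple at (329,136), yellow at (251,285). The hinge is on the far side from the robot and the carton stands at the −y end, so it must tip towards +y.

```bash
cat > h.py <<'E'
import numpy as np,cv2
from plant import r, viewer, recognise, outline_of, pinpoint
def proj(d,P):
    P=np.atleast_2d(P);T=d['camera_from_world'];c=P@T[:3,:3].T+T[:3,3]
    q=np.c_[c[:,0],-c[:,1],-c[:,2]]@d['intrinsics'].T
    return q[:,:2]/q[:,2:]
def ray(d,uv):
    T=d['camera_from_world'];R=T[:3,:3];o=-R.T@T[:3,3]
    v=np.linalg.solve(d['intrinsics'],[uv[0],uv[1],1]);return o,R.T@np.array([v[0],-v[1],-v[2]])
def atz(d,uv,z):
    o,v=ray(d,uv);return o+v*(z-o[2])/v[2]
def tri(d1,u1,d2,u2):
    (a,v),(b,w)=ray(d1,u1),ray(d2,u2);s=np.linalg.lstsq(np.c_[v,-w],b-a,rcond=None)[0]
    p,q=a+s[0]*v,b+s[1]*w;return (p+q)/2,np.linalg.norm(p-q)
def lidpts(th,u=116,t=6):  # box frame, mm: free edge outer corners
    c,s=np.cos(th),np.sin(th)
    return lambda y:np.array([58-u*c+t*s,y,68.5+u*s+t*c])/1000
def w(b,P):
    c,s=np.cos(b[2]),np.sin(b[2]);P=np.atleast_2d(P).astype(float)
    return np.c_[b[0]+c*P[:,0]-s*P[:,1],b[1]+s*P[:,0]+c*P[:,1],P[:,2]]
E
python3 - <<'E'
from h import *
from scipy.optimize import least_squares
t=viewer.capture('top');s=viewer.capture('scene')
f=lambda p:np.array(p)*.325+[120,95]
g=lambda p:np.array(p)*.64
for n,p in dict(FL=(283,440),FR=(533,406)).items(): print(n,atz(t,f(p),.068))
# triangulate: mug-side front rim corner and right-far lid edge corner etc
print('lid L edge',tri(t,f((240,233)),s,g((497,220))))
print('rim FL',tri(t,f((283,440)),s,g((407,242))))
# observations
obs=[(t,f((283,440)),(-.058,.103,.068)),(t,f((533,406)),(-.058,-.103,.068)),(s,g((407,242)),(-.058,.103,.068)),(s,g((308,310)),(-.058,-.103,.068))]
lo=[(t,f((240,233)),103),(t,f((520,197)),-103),(s,g((497,220)),103)]
def res(p):
    o=[proj(d,w(p,P))[0]-u for d,u,P in obs]
    L=lidpts(p[3]);o+=[proj(d,w(p,L(y)))[0]-u for d,u,y in lo]
    return np.ravel(o)
q=least_squares(res,[.6,.02,.15,1.8],loss='soft_l1');p=q.x;print(p,np.degrees(p[2]));print(res(p).reshape(-1,2).round(1).tolist())
# carton top corners in top view
for c in [(445,290),(505,278),(523,400),(460,405)]:
    X=atz(t,f(c),.130);R=np.array([[np.cos(p[2]),np.sin(p[2])],[-np.sin(p[2]),np.cos(p[2])]]);print('carton top, box frame',R@(X[:2]-p[:2]))
print('carton centre tri')
m1=[x['mask'] for x in outline_of('carton','top')];m2=[x['mask'] for x in outline_of('carton','scene')]
print([np.argwhere(m).mean(0).round() for m in m1],[np.argwhere(m).mean(0).round() for m in m2])
for l,ht in dict(spare=0.12,jar=.075,dish=.03,tin=.1,mug=.08,tape=.045).items():
    for o in pinpoint(l,'top')[:1]: print(l,atz(t,o['location'][::-1],0).round(3))
im=t['image'].copy();
def poly(P): cv2.polylines(im,[proj(t,P).round().astype(int)],True,(0,0,255),1)
poly(w(p,[(-.058,-.103,.068),(.058,-.103,.068),(.058,.103,.068),(-.058,.103,.068)]))
L=lidpts(p[3]);H=lidpts(p[3],0);poly(w(p,[L(-103),L(103),H(103),H(-103)]))
im2=s['image'].copy();im1=im;im=im2;t=s
poly(w(p,[(-.058,-.103,.068),(.058,-.103,.068),(.058,.103,.068),(-.058,.103,.068)]))
poly(w(p,[L(-103),L(103),H(103),H(-103)]))
cv2.imwrite('pics/o.png',np.hstack([cv2.resize(im1[110:260,180:340],(400,375)),cv2.resize(im[110:260,180:340],(400,375))]))
np.save('box.npy',p)
E
```

```text
FL [0.48701917 0.14544048 0.068     ]
FR [ 0.52069669 -0.05733309  0.068     ]
lid L edge (array([0.64215787, 0.17206013, 0.17375428]), np.float64(0.0007965024351691079))
rim FL (array([0.48785187, 0.1479223 , 0.0602892 ]), np.float64(0.004307183161220234))
[0.56304832 0.05449487 0.15937889 1.86158526] 9.131737725175702
[[-0.6, -1.0], [-0.4, -0.6], [-0.8, -2.1], [-2.0, -0.2], [-0.2, -0.5], [0.6, -0.4], [-0.0, -1.5]]
carton top, box frame [ 0.03946931 -0.04135687]
carton top, box frame [ 0.0427677  -0.08820256]
carton top, box frame [-0.0512974  -0.08932141]
carton top, box frame [-0.04888127 -0.04125412]
carton centre tri
[array([205., 276.]), array([283., 251.]), array([136., 328.])] [array([148., 198.]), array([297., 228.]), array([191., 225.])]
spare [ 0.627 -0.157  0.   ]
dish [0.75  0.182 0.   ]
tin [0.552 0.297 0.   ]
mug [0.435 0.206 0.   ]
tape [ 0.497 -0.133  0.   ]
```

View pics/o.png

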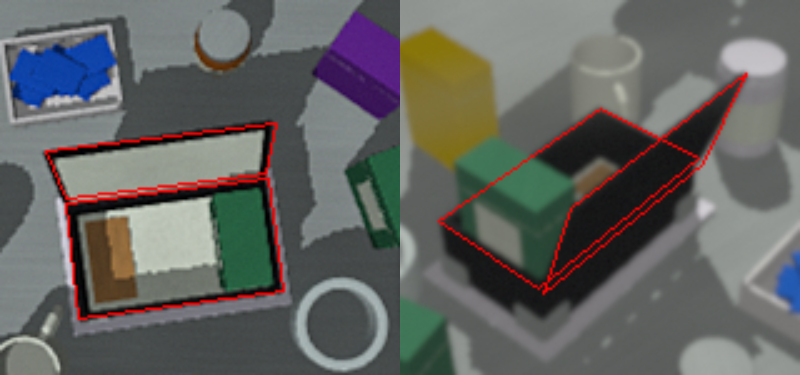

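```bash
cat >> h.py <<'E'
from scipy.spatial.transform import Rotation as Ro
def plan(bx,yawoff=0):
    """box-frame targets (mm) -> tool shift cm + turn"""
    b=np.load('box.npy');s=r.get_state();R=Ro.from_euler('xyz',s['eef_rot'],degrees=True)
    T=Ro.from_euler('xyz',[np.pi,0,b[2]]);rv=(R.inv()*T).as_rotvec()
    p=np.array(s['tcp_pos']);c,q=np.cos(b[2]),np.sin(b[2]);e=p[:2]-b[:2]
    print('t',round(s['time_s'],2),'box-frame tcp mm',np.round([1e3*(c*e[0]+q*e[1]),1e3*(-q*e[0]+c*e[1]),1e3*p[2]],1),'rot',np.round(s['eef_rot'],1),'F',np.round(s['contact_force'],1),s['gripper_width'])
    for P in bx: print(P,np.round(R.inv().apply(w(b,np.array(P)/1e3)[0]-p)*100,2),np.round(rv,3))
E
python3 - <<'E'
from h import *
b=np.load('box.npy')
plan([(0,-128,226),(0,-128,116)])
def inb(X):
    c,q=np.cos(b[2]),np.sin(b[2]);e=X[:2]-b[:2];return np.round([1e3*(c*e[0]+q*e[1]),1e3*(-q*e[0]+c*e[1])])
t=viewer.capture('top');f=lambda p:np.array(p)*.325+[120,95]
for p in [(612,255),(638,240),(690,222),(730,328),(678,348)]: print('spare top',inb(atz(t,f(p),.12)))
print('jar',inb(atz(t,f((458,90)),.075)))
for p in [(570,135),(652,190),(715,125)]:print('purple',inb(atz(t,f(p),.12)))
E
```

```text
t 1.8 box-frame tcp mm [-302.8  657.7  226.6] rot [-180.    -0.   -13.7] F [-0.7 -0.4 -0.4] 0.08760970280053981
(0, -128, 226) [5.838e+01 6.068e+01 6.000e-02] [ 0.    -0.    -0.398]
(0, -128, 116) [58.38 60.68 11.06] [ 0.    -0.    -0.398]
spare top [  51. -174.]
spare top [  60. -196.]
spare top [  69. -239.]
spare top [ -17. -257.]
spare top [ -27. -215.]
jar [206. -77.]
purple [ 148. -155.]
purple [  97. -213.]
purple [ 142. -269.]
```

Emit:
{"method": "move_arm", "body": {
  "targets": [
    [[20,21,-1],[0,0,-0.398]],
    [[30,31,-1],[0,0,-0.398]],
    [[30,31,-1],[0,0,-0.398]],
    [[30,31,-1],[0,0,-0.398]],
    [[30,31,-1],[0,0,-0.398]]
  ],
  "jaw": 0
}}

```text
time_s: 2.48
tcp_pos: [0.3182, 0.3845, 0.2344]
eef_rot: [-180.0, -0.0, 9.2]
contact_force: [1.8, 0.2, 0.5]
gripper_width: 0.043
gripper_force: 0.0
```

```bash
python3 -c "
from h import *
plan([(0,-128,226)])"
```

```text
t 2.48 box-frame tcp mm [-189.4  364.7  234.4] rot [-180.    -0.     9.2] F [1.8 0.2 0.5] 0.04299092832937511
(0, -128, 226) [18.92 49.27  0.82] [-0.001 -0.001  0.   ]
```

Emit:
{"method": "move_arm", "body": {
  "targets": [
    [[18.9,49.2,0.5],[0,0,0]],
    [[18.9,49.2,0.5],[0,0,0]],
    [[18.9,49.2,0.5],[0,0,0]],
    [[18.9,49.2,0.5],[0,0,0]],
    [[18.9,49.2,0.5],[0,0,0]]
  ]
}}

```text
time_s: 3.1
tcp_pos: [0.4752, 0.1142, 0.2316]
eef_rot: [-180.0, -0.1, 9.1]
contact_force: [1.2, 1.2, 0.2]
gripper_width: 0.001
gripper_force: 0.0
```

```bash
python3 -c "
from h import *
plan([(0,-128,226)])"
```

```text
t 3.1 box-frame tcp mm [-77.2  72.9 231.6] rot [-1.8e+02 -1.0e-01  9.1e+00] F [1.2 1.2 0.2] 0.0010449785983801688
(0, -128, 226) [ 7.72 20.09  0.56] [-0.001 -0.001  0.   ]
```

Emit:
{"method": "move_arm", "body": {
  "targets": [
    [[7.7,20.1,0.5],[0,0,0]],
    [[7.7,20.1,0.5],[0,0,0]],
    [[7.7,20.1,0.5],[0,0,0]],
    [[7.7,20.1,0.5],[0,0,0]],
    [[7.7,20.1,0.5],[0,0,0]]
  ]
}}

```text
time_s: 3.72
tcp_pos: [0.5827, -0.0722, 0.2254]
eef_rot: [180.0, 0.1, 8.9]
contact_force: [-0.2, 0.7, 0.5]
gripper_width: 0.0004
gripper_force: 0.0
```

```bash
python3 -c "
from h import *
plan([(0,-128,226),(-3,-128,114)])"
```

```text
t 3.73 box-frame tcp mm [  -0.7 -128.2  225.4] rot [1.8e+02 1.0e-01 8.9e+00] F [-0.2  0.7  0.5] 0.0003600504379649621
(0, -128, 226) [ 0.07 -0.02 -0.06] [ 0.     0.001 -0.003]
(-3, -128, 114) [-0.22 -0.02 11.14] [ 0.     0.001 -0.003]
```

Descend beside the carton, then check.

Emit:
{"method": "move_arm", "body": {
  "targets": [
    [[-0.3,0,5],[0,0,0]],
    [[-0.3,0,9],[0,0,0]],
    [[-0.3,0,11.1],[0,0,0]],
    [[-0.3,0,11.1],[0,0,0]]
  ]
}}

```text
time_s: 4.22
tcp_pos: [0.578, -0.0701, 0.1138]
eef_rot: [-180.0, 0.2, 9.2]
contact_force: [0.7, 0.5, 0.4]
gripper_width: 0.0005
gripper_force: 0.0
```

```bash
python3 -c "
from h import *
plan([])
a=viewer.capture('top')['image'];b=viewer.capture('scene')['image']
cv2.imwrite('pics/c1.png',np.hstack([cv2.resize(a[130:280,220:380],(400,375)),cv2.resize(b[130:280,150:310],(400,375))]))"
```

```text
t 4.22 box-frame tcp mm [  -5.  -125.4  113.8] rot [-180.     0.2    9.2] F [0.7 0.5 0.4] 0.0005156938684442217
```

View pics/c1.png

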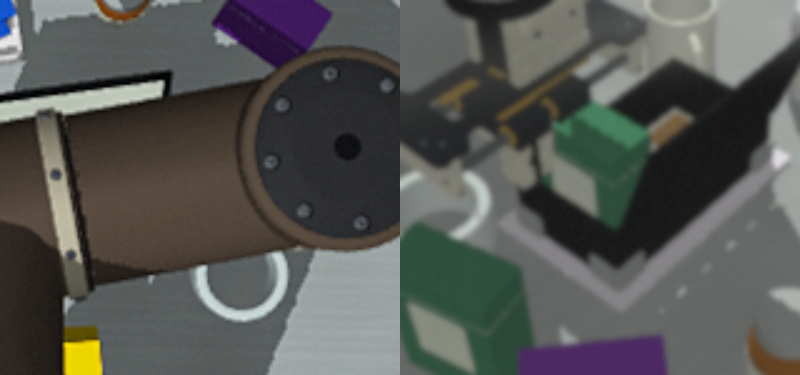

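```bash
python3 -c "
from h import *
d=viewer.capture('scene');s=r.get_state();R=Ro.from_euler('xyz',s['eef_rot'],degrees=True).as_matrix();p=np.array(s['tcp_pos'])
q=lambda o:((proj(d,p+R@np.array(o))[0]-[150,130])*2.5+[400,0]).round()
for o in [(0,0,0),(0,.021,0),(0,-.021,0),(0,-.0965,-.066),(0,.0965,-.066)]:print(o,q(o))"
```

```text
(0, 0, 0) [531. 173.]
(0, 0.021, 0) [510. 188.]
(0, -0.021, 0) [551. 159.]
(0, -0.0965, -0.066) [614.  45.]
(0, 0.0965, -0.066) [411. 179.]
```

Emit:
{"method": "move_arm", "body": {
  "targets": [
    [[0,-0.3,0],[0,0,0]],
    [[0,-0.6,0],[0,0,0]],
    [[0,-0.9,0],[0,0,0]],
    [[0,-1.2,0],[0,0,0]],
    [[0,-1.5,0],[0,0,0]]
  ]
}}

```text
time_s: 5.0
tcp_pos: [0.5769, -0.0557, 0.1151]
eef_rot: [180.0, 0.0, 9.1]
contact_force: [0.5, 0.5, -1.2]
gripper_width: 0.0005
gripper_force: 0.0
```

Emit:
{"method": "move_arm", "body": {
  "targets": [
    [[0,-0.3,0],[0,0,0]],
    [[0,-0.6,0],[0,0,0]],
    [[0,-0.9,0],[0,0,0]],
    [[0,-1.2,0],[0,0,0]],
    [[0,-1.5,0],[0,0,0]]
  ]
}}

```text
time_s: 5.62
tcp_pos: [0.5746, -0.041, 0.1151]
eef_rot: [180.0, -0.0, 9.1]
contact_force: [0.7, -1.0, 0.4]
gripper_width: 0.0003
gripper_force: 0.2
```

```bash
python3 -c "
from h import *
plan([])
b=viewer.capture('scene')['image']
cv2.imwrite('pics/c2.png',cv2.resize(b[130:280,150:310],(400,375)))"
```

```text
t 5.62 box-frame tcp mm [ -3.8 -96.1 115.1] rot [180.   -0.    9.1] F [ 0.7 -1.   0.4] 0.00034187416195612086
```

View pics/c2.png

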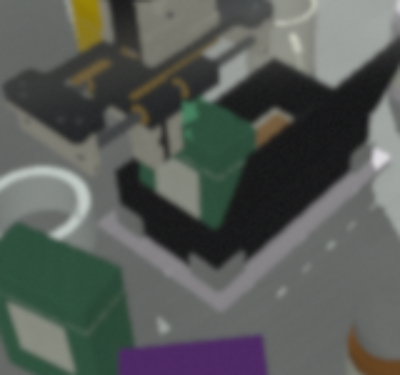

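The carton is being tilted: the crop shows its top at (215,125) leaning towards the empty end, with little force. I'll keep pushing gently.

Emit:
{"method": "move_arm", "body": {
  "targets": [
    [[0,-0.3,0],[0,0,0]],
    [[0,-0.6,0],[0,0,0]],
    [[0,-0.9,0],[0,0,0]],
    [[0,-1.2,0],[0,0,0]],
    [[0,-1.5,0],[0,0,0]]
  ]
}}

```text
time_s: 6.3
tcp_pos: [0.5722, -0.0261, 0.115]
eef_rot: [-180.0, 0.0, 9.1]
contact_force: [-0.3, 0.1, 0.4]
gripper_width: 0.0005
gripper_force: 0.1
```

Emit:
{"method": "move_arm", "body": {
  "targets": [
    [[0,-0.3,0],[0,0,0]],
    [[0,-0.6,0],[0,0,0]],
    [[0,-0.9,0],[0,0,0]],
    [[0,-1.2,0],[0,0,0]],
    [[0,-1.5,0],[0,0,0]]
  ]
}}

```text
time_s: 6.92
tcp_pos: [0.5698, -0.0113, 0.115]
eef_rot: [-180.0, 0.0, 9.1]
contact_force: [-0.2, 0.4, 0.3]
gripper_width: 0.0008
gripper_force: 0.0
```

```bash
python3 -c "
from h import *
plan([])
b=viewer.capture('scene')['image']
cv2.imwrite('pics/c3.png',cv2.resize(b[130:280,150:310],(400,375)))"
```

```text
t 6.92 box-frame tcp mm [ -3.8 -66.  115. ] rot [-180.     0.     9.1] F [-0.2  0.4  0.3] 0.0008256337074560079
```

View pics/c3.png

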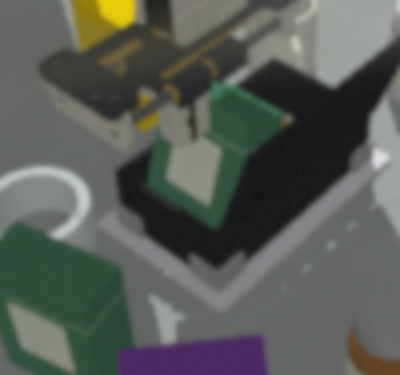

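Clearly tilted further, with its top now at (245,110). Keep going.

Emit:
{"method": "move_arm", "body": {
  "targets": [
    [[0,-0.3,0],[0,0,0]],
    [[0,-0.6,0],[0,0,0]],
    [[0,-0.9,0],[0,0,0]],
    [[0,-1.2,0],[0,0,0]],
    [[0,-1.5,0],[0,0,0]]
  ]
}}

```text
time_s: 7.6
tcp_pos: [0.5674, 0.0035, 0.1151]
eef_rot: [180.0, 0.0, 9.1]
contact_force: [-0.4, 0.8, 0.7]
gripper_width: 0.0006
gripper_force: 0.0
```

Emit:
{"method": "move_arm", "body": {
  "targets": [
    [[0,-0.3,0],[0,0,0]],
    [[0,-0.6,0],[0,0,0]],
    [[0,-0.9,0],[0,0,0]],
    [[0,-1.2,0],[0,0,0]],
    [[0,-1.2,0],[0,0,0]]
  ]
}}

```text
time_s: 8.22
tcp_pos: [0.5655, 0.0154, 0.1151]
eef_rot: [-180.0, -0.0, 9.1]
contact_force: [0.2, -0.7, 0.5]
gripper_width: 0.0002
gripper_force: 0.0
```

```bash
python3 -c "
from h import *
plan([])
b=viewer.capture('scene')['image']
cv2.imwrite('pics/c4.png',cv2.resize(b[130:280,150:310],(400,375)))"
```

```text
t 8.22 box-frame tcp mm [ -3.8 -39.  115.1] rot [-180.    -0.     9.1] F [ 0.2 -0.7  0.5] 0.00020601698825714257
```

View pics/c4.png

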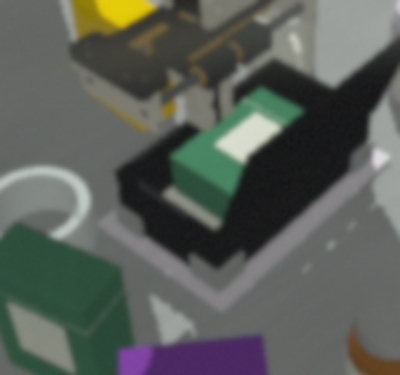

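Emit:
{"method": "move_arm", "body": {
  "targets": [
    [[0,0,-6],[0,0,0]],
    [[0,-1,-12],[0,0,0]],
    [[6,-4,-12],[0,0,0]],
    [[12,-4,-12],[0,0,0]],
    [[14,-4,-12],[0,0,0]]
  ]
}}

```text
time_s: 8.9
tcp_pos: [0.6996, 0.0776, 0.2337]
eef_rot: [180.0, 0.1, 9.1]
contact_force: [-1.1, 0.3, -0.1]
gripper_width: 0.0002
gripper_force: 0.0
```

```bash
python3 -c "
from h import *
plan([(137,0,155)])
t=viewer.capture('top');b=viewer.capture('scene')
print([(o['score'],o['location']) for o in pinpoint('carton_center','top')],[(o['score'],o['location']) for o in pinpoint('carton_center','scene')])
B=np.load('box.npy')
for d in(t,b): print('expected',proj(d,w(B,(0,.018,.035)))[0][::-1])
cv2.imwrite('pics/c5.png',np.hstack([cv2.resize(t['image'][110:260,180:340],(400,375)),cv2.resize(b['image'][110:260,180:340],(400,375))]))"
```

```text
t 8.9 box-frame tcp mm [138.5   1.1 233.7] rot [1.8e+02 1.0e-01 9.1e+00] F [-1.1  0.3 -0.1] 0.00021201604199819492
(137, 0, 155) [-0.14  0.11  7.87] [0.    0.001 0.   ]
[(0.81, [134.9, 328.7]), (0.67, [211.7, 240.5]), (0.3, [165.9, 242.4]), (0.15, [139.1, 203.9])] [(0.82, [298.7, 232.6]), (0.75, [189.5, 251.6]), (0.59, [167.4, 318.4]), (0.39, [227.2, 346.2])]
expected [209.87274933 242.43870523]
expected [192.0902981  254.42478222]
```

View pics/c5.png

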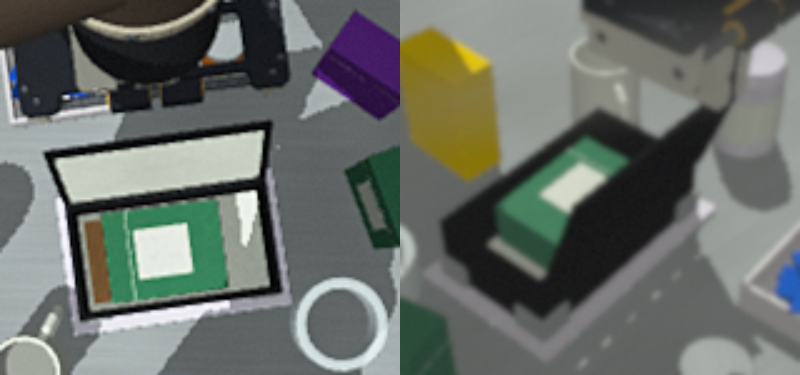

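The carton lies flat, with its centre at about (241,211) in the top view as expected. The lid is still open and the fingers are behind it. Now I'll lower and push it.

Emit:
{"method": "move_arm", "body": {
  "targets": [
    [[0,0,4],[0,0,0]],
    [[0,0,8],[0,0,0]],
    [[-0.8,0.1,8.2],[0,0,0]],
    [[-1.6,0.1,8.2],[0,0,0]],
    [[-2.2,0.1,8.2],[0,0,0]]
  ]
}}

```text
time_s: 9.72
tcp_pos: [0.6762, 0.0725, 0.1558]
eef_rot: [-180.0, -0.2, 9.1]
contact_force: [0.4, 0.4, 0.3]
gripper_width: 0.0006
gripper_force: 0.0
```

Emit:
{"method": "move_arm", "body": {
  "targets": [
    [[-0.5,0,0],[0,0,0]],
    [[-1,0,0],[0,0,0]],
    [[-1.5,0,0],[0,0,0]],
    [[-2,0,0],[0,0,0]],
    [[-2.5,0,0],[0,0,0]]
  ]
}}

```text
time_s: 10.35
tcp_pos: [0.6508, 0.0683, 0.1529]
eef_rot: [180.0, 0.0, 9.1]
contact_force: [1.6, 0.4, 0.9]
gripper_width: 0.0004
gripper_force: 0.8
```

```bash
python3 -c "
from h import *
plan([(73.5,0,150.5)])"
```

```text
t 10.35 box-frame tcp mm [ 88.9  -0.3 152.9] rot [180.    0.    9.1] F [1.6 0.4 0.9] 0.0003911788704011657
(73.5, 0, 150.5) [-1.54 -0.03  0.24] [ 0.  0. -0.]
```

Emit:
{"method": "move_arm", "body": {
  "targets": [
    [[-0.5,0,0.1],[0,0,0]],
    [[-1,0,0.2],[0,0,0]],
    [[-1.5,0,0.2],[0,0,0]],
    [[-2,0,0.2],[0,0,0]],
    [[-2.5,0,0.2],[0,0,0]]
  ]
}}

```text
time_s: 10.98
tcp_pos: [0.6261, 0.0643, 0.151]
eef_rot: [180.0, 0.0, 9.1]
contact_force: [1.9, -0.2, -1.2]
gripper_width: 0.0005
gripper_force: 0.8
```

Emit:
{"method": "move_arm", "body": {
  "targets": [
    [[-0.5,0,0],[0,0,0]],
    [[-1,0,0],[0,0,0]],
    [[-1.5,0,0],[0,0,0]],
    [[-2,0,0.1],[0,0,0]],
    [[-2.5,0,0.3],[0,0,0]]
  ]
}}

```text
time_s: 11.6
tcp_pos: [0.6016, 0.0604, 0.1482]
eef_rot: [180.0, -0.0, 9.1]
contact_force: [1.2, -0.3, 1.5]
gripper_width: 0.0006
gripper_force: 0.8
```

```bash
python3 -c "
from h import *
plan([(29.7,0,146),(9.5,0,134.9)])"
```

```text
t 11.6 box-frame tcp mm [ 39.   -0.3 148.2] rot [180.   -0.    9.1] F [ 1.2 -0.3  1.5] 0.0005728313503458751
(29.7, 0, 146) [-0.93 -0.03  0.22] [ 0. -0. -0.]
(9.5, 0, 134.9) [-2.95 -0.03  1.33] [ 0. -0. -0.]
```

Tracking as planned. Continue along the arc.

Emit:
{"method": "move_arm", "body": {
  "targets": [
    [[-0.5,0,0.1],[0,0,0]],
    [[-0.9,0,0.25],[0,0,0]],
    [[-1.6,0,0.55],[0,0,0]],
    [[-2.3,0,0.9],[0,0,0]],
    [[-2.9,0,1.3],[0,0,0]]
  ]
}}

```text
time_s: 12.22
tcp_pos: [0.5726, 0.0558, 0.1349]
eef_rot: [180.0, 0.0, 9.1]
contact_force: [2.0, 0.3, 0.0]
gripper_width: 0.0004
gripper_force: 0.6
```

Emit:
{"method": "move_arm", "body": {
  "targets": [
    [[-0.4,0,0.3],[0,0,0]],
    [[-0.75,0,0.65],[0,0,0]],
    [[-1.1,0,1.0],[0,0,0]],
    [[-1.4,0,1.3],[0,0,0]],
    [[-1.7,0,1.65],[0,0,0]]
  ]
}}

```text
time_s: 12.85
tcp_pos: [0.5563, 0.0532, 0.1184]
eef_rot: [180.0, -0.0, 9.1]
contact_force: [0.5, -0.2, 0.1]
gripper_width: 0.0006
gripper_force: 0.5
```

```bash
python3 -c "
from h import *
plan([(-19.8,0,98.1),(-24.5,0,74.5)])"
```

```text
t 12.85 box-frame tcp mm [ -6.9  -0.2 118.4] rot [180.   -0.    9.1] F [ 0.5 -0.2  0.1] 0.0006475573662600851
(-19.8, 0, 98.1) [-1.29 -0.02  2.03] [ 0. -0. -0.]
(-24.5, 0, 74.5) [-1.76 -0.02  4.39] [ 0. -0. -0.]
```

Emit:
{"method": "move_arm", "body": {
  "targets": [
    [[-0.3,0,0.4],[0,0,0]],
    [[-0.6,0,0.8],[0,0,0]],
    [[-0.85,0,1.2],[0,0,0]],
    [[-1.1,0,1.6],[0,0,0]],
    [[-1.3,0,2.0],[0,0,0]]
  ]
}}

```text
time_s: 13.48
tcp_pos: [0.5434, 0.0511, 0.0983]
eef_rot: [180.0, 0.0, 9.1]
contact_force: [1.1, -0.1, 0.5]
gripper_width: 0.0
gripper_force: 0.4
```

Emit:
{"method": "move_arm", "body": {
  "targets": [
    [[-0.15,0,0.5],[0,0,0]],
    [[-0.3,0,1.0],[0,0,0]],
    [[-0.4,0,1.5],[0,0,0]],
    [[-0.45,0,1.9],[0,0,0]],
    [[-0.5,0,2.3],[0,0,0]]
  ]
}}

```text
time_s: 14.1
tcp_pos: [0.5386, 0.0503, 0.0753]
eef_rot: [180.0, 0.0, 9.1]
contact_force: [-0.1, 0.4, 1.4]
gripper_width: 0.0006
gripper_force: 0.4
```

Emit:
{"method": "move_arm", "body": {
  "targets": [
    [[0,0,0.1],[0,0,0]],
    [[0,0,0.2],[0,0,0]],
    [[0,0,0.25],[0,0,0]],
    [[0,0,0.25],[0,0,0]]
  ]
}}

```text
time_s: 14.6
tcp_pos: [0.5386, 0.0503, 0.0746]
eef_rot: [180.0, -0.0, 9.2]
contact_force: [-6.9, -0.1, 16.0]
gripper_width: 0.0009
gripper_force: 8.3
```

```bash
python3 -c "
from h import *
plan([])"
```

```text
t 14.6 box-frame tcp mm [-24.8  -0.3  74.6] rot [180.   -0.    9.2] F [-6.9 -0.1 16. ] 0.0009022208785594359
```

The lid bottoms out at 74.6 mm, the expected shut height, with 16 N. Retreat and check.

Emit:
{"method": "move_arm", "body": {
  "targets": [
    [[0,0,-3],[0,0,0]],
    [[0,0,-8],[0,0,0]],
    [[-4,0,-14],[0,0,0]],
    [[-8,0,-18],[0,0,0]],
    [[-8,0,-18],[0,0,0]]
  ]
}}

```text
time_s: 15.22
tcp_pos: [0.4592, 0.0377, 0.2571]
eef_rot: [-179.9, -0.4, 9.2]
contact_force: [-0.2, 0.3, 0.0]
gripper_width: 0.0005
gripper_force: 0.0
```

```bash
python3 -c "
from h import *
plan([])
t=viewer.capture('top');b=viewer.capture('scene');B=np.load('box.npy');L=lidpts(0);H=lidpts(0,0);o=[]
for d in(t,b):
    im=d['image'].copy();cv2.polylines(im,[(proj(d,w(B,[L(-103),L(103),H(103),H(-103)]))).round().astype(int)],True,(0,0,255),1);o.append(cv2.resize(im[110:260,180:340],(400,375)))
cv2.imwrite('pics/c6.png',np.hstack(o))"
```

```text
t 15.22 box-frame tcp mm [-1.053e+02 -1.000e-01  2.571e+02] rot [-179.9   -0.4    9.2] F [-0.2  0.3  0. ] 0.0004690811425213459
```

View pics/c6.png

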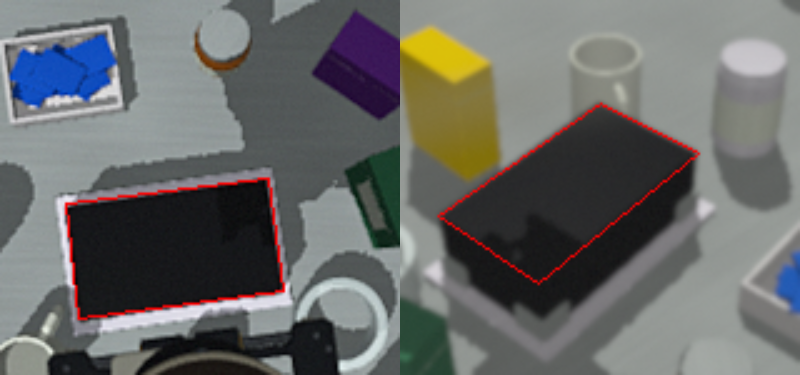

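In both views the lid matches the shut outline, and the bystanders are where they were.

```bash
python3 -c "
from h import *
print(r.close_job())"
```

```text
the job is handed in; nothing more can be done
None
```

The tea carton lies flat in the gift box, the lid is fully shut, nothing else on the table appears to have moved, and the job was handed in with about 15 s on the clock; no verdict came back.

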